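Set out a patient's prescription for checking

ROBOT

A 6-joint arm with a two-finger parallel gripper is mounted at the origin on the work surface. World frame = base frame: x ahead of the robot, y to its left, z up, the work surface at z = 0. Lengths are in m, angles in rad, forces in N, time in s.
With the tool pointing down it reaches from about 0.375 to 0.925 m from the base axis. Payload 5.7 kg.
Tool frame: the origin (TCP) lies at the very end of the fingers, on their centre line; the grasp point (between the pads) lies env.grip_depth behind it (env.grip_depth is the distance from the TCP to the grasp point, in m); z points along the fingers, y is the direction in which the jaws open and shut (so a half turn about z gives the same grasp; the last joint's range is limited). The gripper opens to 85 mm and grips with 20 to 120 N. Pads are 22 mm wide; open, the fingers measure 114 mm over their backs; the gripper's body (76 mm by 85 mm) begins 54 mm behind the grasp point. The pads swing forward as they close: fully open they stand 13 mm farther back than shut.
Start: joints at [-1.216, 0.359, 1.51, -0, 1.272, -0.115], TCP at [0.272, -0.535, 0.193] pointing down, gripper open.
Joint ranges: [-2.97, 2.97], [-1.01, 2.36], [0.21, 2.38], [-0.96, 4.11], [0.2, 2.71], [-2.98, 2.98]. Speed limits (rad/s): [2.39, 2.39, 3.14, 3.14, 3.14, 3.14].

INTERFACE

Orientations are given as a unit quaternion [w, x, y, z].
In Python, from workcell import env, solver, monitor, optics gives the robot as it stands. Calls block until the motion is done:
- env.movep(position, orientation): joint-space move of the TCP to a pose.
- env.movel(position, attitude=None, feed=0.15): straight line of the TCP; attitude=None keeps the orientation; feed is the mean speed in m/s.
- env.move_j(angles): joint-space move.
- env.grip(opening, grasp_force=None): finger opening in m; grasp_force is the grip in N (None keeps the last); returns when the fingers have stopped.
- env.hold(seconds).
- solver.solve_ik(position, orientation): joint angles nearest the present ones, or None.
- monitor.state(): the state.
- optics.grab_frame(name): name is "side" or "top" or "wrist"; returns the picture (480x640x3 uint8, red, green, blue); there is no depth.
- optics.calibration(name): a dict with "camera_matrix" (3x3 intrinsics, pixels), "D" ([k1, k2, p1, p2, k3] as OpenCV has them; the pictures are not rectified), "R" (3x3) and "t" (3): a world point X has camera coordinates R X + t; the wrist camera has in their place "mount" (4x4, takes a point from camera to tool coordinates, whose origin is the TCP and whose axes are the flange's). Camera axes: x right, y down, z forward; pixel columns grow to the right and rows downward; lengths in m; the calibration is good to about 2 mm. A picture is of the moment at which its call begins: read the wrist's pose just before it. calibration takes no time and is no camera call.
A pose or a line that the arm cannot do raises env.IKError and nothing moves.
- env.job_done(): hands the job in, once; it reports no verdict.
The state is a dict: "time_s": time; "joint_pos": joint angles; "dq": joint speeds; "joint_efforts": joint torques, N m; "eef_pos": TCP position; "orientation": TCP orientation; "contact_force": force on the tool from outside, world axes, zero at the start; "wrist_torque": the same for the moment, N m; "opening": finger opening in m.
Only numpy, scipy, OpenCV 4.12 (cv2) and the standard library are available. Lean on these libraries where they do the work, as an engineer would, in place of code of your own. Each camera call takes 0.05 s, during which the arm holds its last target. There are 200 camera calls.

TASK

Set this patient's medicines out on the two cards for the final check. On the long white card stand the three pill bottles upright, each centred on its printed circle: the amber bottle left, the blue bottle right (left and right as the robot sees them, looking out over the desk) and the white bottle between them; on the yellow card lay the green carton flat, centred in and lined up with the printed rectangle, and lay the white carton flat, centred and lined up, on top of the green one. Leave the rubber stamp and the hand-sanitiser bottle where they stand.

Things in the scene. Friction and masses are not known exactly. Their poses are not given: they have to be found in the camera images.
- row_card: long white card fixed flat on the desk, 230 x 90 mm and 3 mm thick, with three black printed circles (58 mm across) in a row along its length. Origin at the middle of its underside (on the desk). Its y axis runs along the row towards the robot's left, x across the card away from the robot, within 0.3 rad of the robot's own axes. The circles' centres are at y = +75 mm (left), 0 (middle) and -75 mm (right), x = 0.
- yellow_card: yellow card fixed flat on the desk, 150 x 100 mm and 3 mm thick, with a black printed rectangle (118 x 64 mm) in its middle. Origin at the middle of its underside (on the desk), which is also the middle of the rectangle. x axis along its 150 mm length, y along its 100 mm width, within 0.3 rad of the robot's axes.
- green_carton_mid (a point): green medicine carton with a white band, 110 mm (its x axis) x 56 mm (y) x 34 mm tall (z up), lying flat and loose on the desk, 75 to 155 g. The point is its centre, 17 mm above its underside.
- white_carton_mid (a point): white medicine carton with a blue band, 90 mm (its x axis) x 44 mm (y) x 28 mm tall (z up), lying flat and loose on the desk, 45 to 100 g. The point is its centre, 14 mm above its underside.
- amber_bottle_mid (a point): amber-brown pill bottle with a white cap: round, 42 mm in diameter, 78 mm tall, standing upright loose on the desk, 50 to 130 g. The point is its centre, half-way up (39 mm above its underside), on its axis. Its z axis points up.
- white_bottle_mid (a point): white pill bottle with a red cap: round, 48 mm in diameter, 66 mm tall, standing upright loose on the desk, 50 to 130 g. The point is its centre, half-way up (33 mm above its underside), on its axis. Its z axis points up.
- blue_bottle_mid (a point): blue pill bottle with a blue cap: round, 40 mm in diameter, 70 mm tall, standing upright loose on the desk, 50 to 130 g. The point is its centre, half-way up (35 mm above its underside), on its axis. Its z axis points up.
- stamp_mid (a point): bystander: rubber stamp standing loose on the desk, a round pale-grey metal foot 42 mm across with a wooden knob, 65 mm tall. The point is on its axis, 32 mm above the desk. To be left alone.
- sanitiser_mid (a point): bystander: clear hand-sanitiser pump bottle with a grey sleeve and white pump, 54 mm across, 140 mm tall, standing loose; its spout reaches 35 mm out from its axis at 135 mm height. The point is on its axis, 70 mm above the desk. To be left alone.
Things that resemble listed ones, but are neither listed nor needed, are in the scene too. Of the things that look like the part that bears white_bottle_mid, the smallest one is meant. What is shaped like the part that bears amber_bottle_mid but pink or purple is not meant.

How it is judged:
By the outcome, as a careful person would: the job done as asked, in the order asked, and still so for the second after the job is handed in, with the robot touching nothing.
It also fails if it takes over 125 s, if anything falls off the work surface, if the arm or the gripper's body presses on something with over 40 N, if the wrist force passes 120 N, or if a joint passes its speed limit or range.

## Working session

There is one attempt and no reset: what is moved stays moved. The work goes in short steps, each a Python script; the robot and the scene stay as the last script left them, time stands still between calls to the robot, and variables do not carry over. Pictures are saved under pics/ and viewed, about 12 in all and at most 16, crops included, and the job is handed in when it is done.

```bash
mkdir -p pics; ls
python3 - <<'E'
from workcell import env, solver, monitor, optics
import cv2
for n in("top","side"):
    cv2.imwrite(f"pics/{n}0.png",optics.grab_frame(n)[:,:,::-1])
    print(n,optics.calibration(n))
print(optics.calibration("wrist"),env.grip_depth,monitor.state())
E
```

```text
pics
top {'camera_matrix': array([[624.28716269,   0.        , 331.12266206],
       [  0.        , 624.28716269, 249.31375737],
       [  0.        ,   0.        ,   1.        ]]), 'D': array([-0.04688468,  0.        ,  0.        ,  0.        ,  0.        ]), 'R': array([[-0.02157888, -0.99973311,  0.00824975],
       [-0.98714346,  0.01999854, -0.1585807 ],
       [ 0.15837339, -0.01156568, -0.98731155]]), 't': array([-0.00553814,  0.4918549 ,  1.62844686])}
side {'camera_matrix': array([[549.85815451,   0.        , 315.53199857],
       [  0.        , 549.85815451, 248.65593557],
       [  0.        ,   0.        ,   1.        ]]), 'D': array([0.04039156, 0.        , 0.        , 0.        , 0.        ]), 'R': array([[-8.55866970e-01, -5.17195788e-01, -4.97299036e-04],
       [-2.76268448e-01,  4.57987541e-01, -8.44939735e-01],
       [ 4.37227029e-01, -7.23018623e-01, -5.34861287e-01]]), 't': array([0.40582686, 0.1973648 , 1.00655827])}
{'camera_matrix': array([[348.61113433,   0.        , 325.94432523],
       [  0.        , 348.61113433, 231.97207874],
       [  0.        ,   0.
[... 481 characters left out ...]
joint_pos': array([-1.21609901e+00,  3.59439476e-01,  1.51134615e+00, -1.44176877e-06,
        1.27248953e+00, -1.15070917e-01]), 'dq': array([-7.97479708e-05, -1.25729895e-03, -2.96442089e-03, -4.63251350e-04,
       -5.90633468e-05, -9.05382678e-04]), 'joint_efforts': array([ 2.28840731e-04, -5.28649306e+01, -2.79348153e+01, -1.80852426e-04,
        5.09972277e-03, -8.57820268e-07]), 'eef_pos': array([ 0.27137645, -0.53435298,  0.19192547]), 'orientation': array([-8.35139732e-04,  9.72540924e-01,  2.32730410e-01, -1.01236169e-04]), 'contact_force': array([ 0.45799483, -0.24701122,  0.34565765]), 'wrist_torque': array([ 0.03588173, -0.012226  ,  0.03221581]), 'opening': 0.08560166960011285}
```

View pics/top0.png

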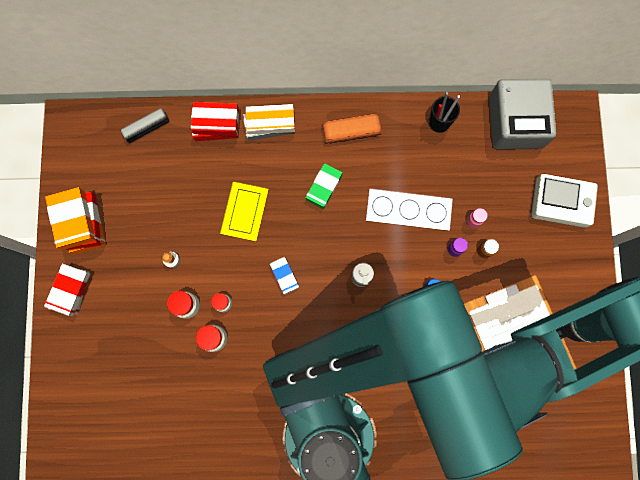

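View pics/side0.png

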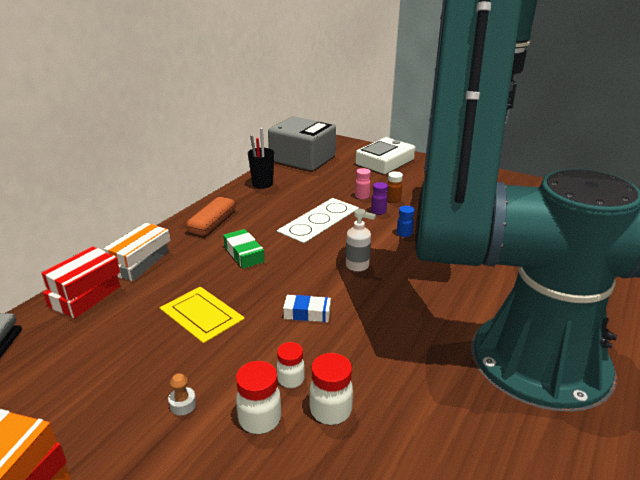

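```bash
cat > h.py <<'E'
from workcell import env, solver, monitor, optics
import numpy as np, cv2
from scipy.spatial.transform import Rotation as Ro
def cam(n):
    c=optics.calibration(n)
    if n!="wrist": return c["camera_matrix"],c["D"],c["R"],c["t"]
    s=monitor.state(); q=s["orientation"]
    T=np.eye(4); T[:3,:3]=Ro.from_quat([*q[1:],q[0]]).as_matrix(); T[:3,3]=s["eef_pos"]
    W=np.linalg.inv(T@c["mount"]); return c["camera_matrix"],c["D"],W[:3,:3],W[:3,3]
def p2w(c,px,z):
    K,D,R,t=c; u=cv2.undistortPoints(np.float64(px).reshape(-1,1,2),K,D).reshape(-1,2)
    d=np.c_[u,np.ones(len(u))]@R; o=-R.T@t
    return o+d*((z-o[2])/d[:,2])[:,None]
def w2p(c,X):
    K,D,R,t=c; return cv2.projectPoints(np.float64(X).reshape(-1,1,3),cv2.Rodrigues(R)[0],t,K,D)[0].reshape(-1,2)
def quat(yaw):  # tool down, jaws (tool y) along world direction yaw (mod pi)
    # tool z=-Z ; tool y=(cos,sin,0); x = y x z
    y=np.array([np.cos(yaw),np.sin(yaw),0]); z=np.array([0,0,-1.]); x=np.cross(y,z)
    q=Ro.from_matrix(np.c_[x,y,z]).as_quat(); return np.array([q[3],*q[:3]])
def save(name,img): cv2.imwrite(f"pics/{name}.png",img[:,:,::-1])
E
python3 - <<'E'
from h import *
t=cv2.imread("pics/top0.png");s=cv2.imread("pics/side0.png")
cv2.imwrite("pics/c1.png",cv2.resize(t[160:310,210:460],None,fx=3.2,fy=3.2,interpolation=cv2.INTER_CUBIC))
f=lambda im,x,y,w,h:cv2.resize(im[y:y+h,x:x+w],(400,300),interpolation=cv2.INTER_CUBIC)
cv2.imwrite("pics/c2.png",np.vstack([np.hstack([f(s,230,340,133,100),f(s,345,160,100,75)]),np.hstack([f(t,160,275,107,80),f(t,420,195,133,100)])]))
c=cam("top")
for n,p,z in[("amber",(489,244),.078),("blue",(433,281),.07),("white",(221,301),.066),("stamp",(170,259),.03),("sanit",(362,268),.14),("bigA",(182,302),.09),("bigB",(210,336),.09)]:print(n,p2w(c,[p],z).round(3))
E
```

```text
amber [[ 0.491 -0.43   0.078]]
blue [[ 0.398 -0.279  0.07 ]]
white [[0.357 0.273 0.066]]
stamp [[0.476 0.417 0.03 ]]
sanit [[ 0.427 -0.091  0.14 ]]
bigA [[0.355 0.369 0.09 ]]
bigB [[0.267 0.297 0.09 ]]
```

View pics/c1.png

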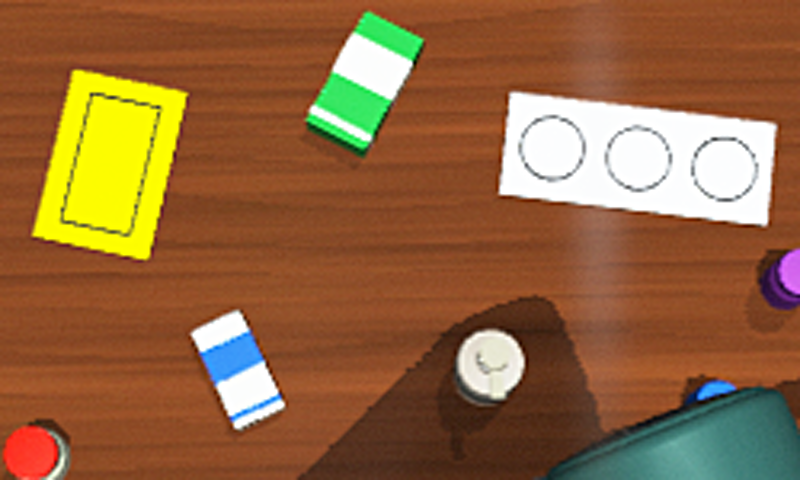

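View pics/c2.png

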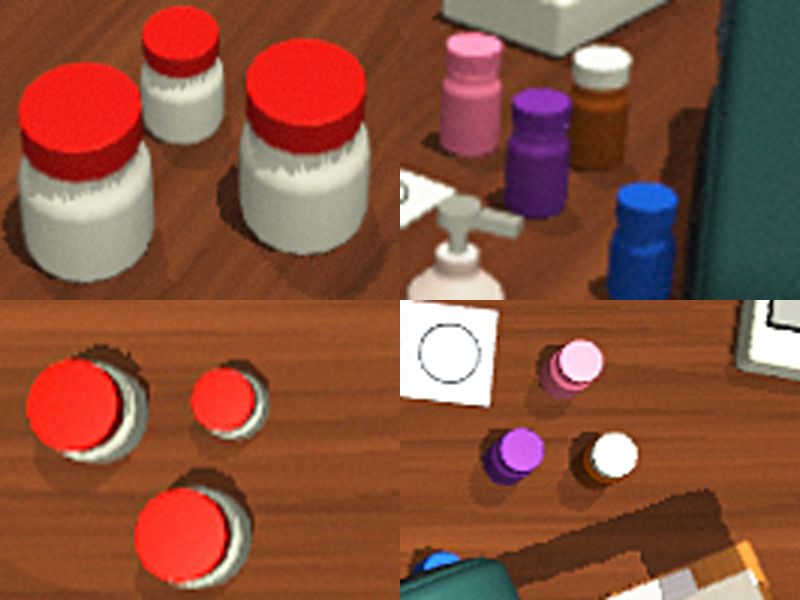

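Small white bottle: the red caps are at top (182,302), (210,336) and (221,301). The one at (221,301) is clearly the smallest, so that's the one meant. Amber is the brown body with a white cap at top (489,245); the pink (478,216) and purple (458,246) bottles aren't meant. Blue is at (433,283), half hidden by the arm. The green carton is at (324,186) and the white carton at (284,275). I'll measure by fitting silhouettes.

```bash
cat >> h.py <<'E'
from scipy.optimize import minimize
def box(L,W,z0,z1): return lambda p: np.array([[p[0]+np.cos(p[2])*x-np.sin(p[2])*y,p[1]+np.sin(p[2])*x+np.cos(p[2])*y,z] for x in(-L/2,L/2) for y in(-W/2,W/2) for z in(z0,z1)])
def cyl(d,z0,z1):
    a=np.linspace(0,2*np.pi,40,endpoint=False)
    return lambda p: np.array([[p[0]+d/2*np.cos(q),p[1]+d/2*np.sin(q),z] for q in a for z in(z0,z1)])
def hsv(img): return cv2.cvtColor(img,cv2.COLOR_RGB2HSV).astype(int)
def msk(img,kind):
    h,s,v=np.moveaxis(hsv(img),2,0)
    m={"white":(s<70)&(v>130),"blue":(h>100)&(h<130)&(s>120)&(v>60),"green":(h>45)&(h<80)&(s>120)&(v>50),
       "yellow":(h>24)&(h<36)&(s>150)&(v>150),"red":((h<5)|(h>174))&(s>190)&(v>120)}
    r=np.zeros(h.shape,bool)
    for k in kind.split("+"): r|=m[k]
    return r.astype(np.uint8)
def fit(img,c,kind,model,p0,rad=60):
    """IoU fit of projected convex hull to colour mask; comp nearest predicted pixel. returns params, IoU"""
    p0=np.array(p0,float); u=w2p(c,model(p0)).mean(0)
    m=cv2.morphologyEx(msk(img,kind),cv2.MORPH_CLOSE,np.ones((5,5)))
    n,l,st,ce=cv2.connectedComponentsWithStats(m)
    ok=[i for i in range(1,n) if st[i,4]>40 and np.hypot(*(ce[i]-u))<rad]
    if not ok: return None,0
    i=min(ok,key=lambda i:np.hypot(*(ce[i]-u))); pts=np.argwhere(l==i)[:,::-1].astype(np.int32)
    x0,y0=pts.min(0)-40; S=4; w,hh=(pts.max(0)-pts.min(0)+80)*S
    def ras(P):
        b=np.zeros((hh,w),np.uint8); H=cv2.convexHull(np.float32(P)).reshape(-1,2)
        cv2.fillConvexPoly(b,np.round(((H-[x0,y0])*S+S/2)*16).astype(np.int32),1,shift=4); return b
    M=cv2.resize(np.uint8(l==i)[max(y0,0):,max(x0,0):],None,fx=S,fy=S,interpolation=cv2.INTER_LINEAR)
    M=ras(np.r_[pts+[-.5,-.5],pts+[.5,-.5],pts+[-.5,.5],pts+[.5,.5]])
    # initial shift by centroid
    z=model(p0)[:,2].mean(); p0[:2]+=(p2w(c,[(pts.max(0)+pts.min(0))/2],z)-p2w(c,[u],z))[0,:2]
    def J(p):
        b=ras(w2p(c,model(p))); return -(b&M).sum()/max(1,(b|M).sum())
    sx=np.vstack([p0]+[p0+d for d in np.diag([.01,.01,.12][:len(p0)])])
    r=minimize(J,p0,method="Nelder-Mead",options=dict(initial_simplex=sx,xatol=1e-4,fatol=1e-4))
    return r.x,-r.fun
GEO=dict(amber=("white",cyl(.034,.062,.078)),blue=("blue",cyl(.040,0,.07)),white=("white+red",cyl(.048,0,.066)),
 row=("white",box(.09,.23,.003,.003)),yel=("yellow",box(.15,.1,.003,.003)),
 green=("green+white",box(.11,.056,0,.034)),wcart=("white+blue",box(.09,.044,0,.028)))
E
cat > m1.py <<'E'
from h import *
import sys
def circ(c,px): print("circles",p2w(c,px,.003)[:,:2].round(4).tolist())
if __name__=="__main__":
    P0=dict(amber=(.491,-.43),white=(.357,.273),row=(.58,-.21,-.1),yel=(.6,.23,-.15),green=(.65,.02,-.4),wcart=(.42,.12,.3))
    for n in("top","side"):
        im=cv2.imread(f"pics/{n}0.png")[:,:,::-1].copy(); c=cam(n)
        for k,p in P0.items():
            r,q=fit(im,c,*GEO[k],p)
            print(n,k,None if r is None else r.round(4),round(q,3))
    circ(cam("top"),np.array([(552,148),(638,159),(724,169)])/3.2+[210-.35,160-.35])
E
python3 m1.py
```

```text
top amber [ 0.5045 -0.3948] -0.0
top white [0.4161 0.306 ] -0.0
top row [ 0.7025 -0.2486 -0.1568] -0.0
top yel [ 0.6943  0.3608 -2.0167] -0.0
top green [ 0.7113  0.1066 -1.7333] -0.0
top wcart [ 0.4361  0.1823 -0.14  ] -0.0
side amber None 0
side white [0.3565 0.3398] -252180399919472.97
side row [ 0.4406 -0.0121  0.42  ] -0.0
side yel [ 0.54    0.3468 -0.11  ] -0.0
side green [ 0.6995  0.0863 -0.3333] -0.0
side wcart [ 0.431   0.2359 -0.3   ] -0.0
circles [[0.6161, -0.1599], [0.605, -0.234], [0.5947, -0.3081]]h.py:51: RuntimeWarning: overflow encountered in scalar negative
  b=ras(w2p(c,model(p))); return -(b&M).sum()/max(1,(b|M).sum())
```

```bash
sed -i 's/return -(b&M).sum()\/max(1,(b|M).sum())/return -float((b\&M).sum())\/max(1.,float((b|M).sum()))/; /M=cv2.resize/d' h.py
sed -i 's/row=(.58,-.21,-.1)/row=(.605,-.234,-.14)/' m1.py; python3 m1.py
```

```text
top amber [ 0.4881 -0.4376] 0.814
top white [0.3564 0.2779] 0.888
top row [ 0.6053 -0.233  -0.1402] 0.929
top yel [ 0.6098  0.2225 -0.222 ] 0.934
top green [ 0.6728  0.0013 -0.4978] 0.951
top wcart [0.4282 0.1127 0.4146] 0.897
side amber None 0
side white [0.3488 0.3817] 0.328
side row [ 0.5669 -0.2225 -0.4543] 0.483
side yel [ 0.6088  0.2219 -0.2499] 0.963
side green [ 6.723e-01  5.000e-04 -4.991e-01] 0.951
side wcart [0.427  0.1116 0.4357] 0.967
circles [[0.6161, -0.1599], [0.605, -0.234], [0.5947, -0.3081]]
```

```bash
cat >> h.py <<'E'
def ori(pos,yaw):
    best=None; j=monitor.state()["joint_pos"]
    for y in(yaw,yaw+np.pi):
        s=solver.solve_ik(list(pos),list(quat(y)))
        if s is not None:
            d=np.abs(np.array(s)-j).max()+ (10 if abs(s[5])>2.9 else 0)
            if best is None or d<best[0]: best=(d,quat(y))
    if best is None: raise Exception(f"no ik {pos}")
    return list(best[1])
def go(x,y,z,yaw): p=[float(x),float(y),float(z)]; env.movep(p,ori(p,yaw))
def look(name,items,view=False):
    c=cam("wrist"); im=optics.grab_frame("wrist"); save(name,im); out={}
    for k,p in items.items():
        r,q=fit(im,c,*GEO[k],p); out[k]=r
        print(name,k,None if r is None else np.round(r,4),round(q,3))
    return out
def st():
    s=monitor.state(); print("t",round(s["time_s"],2),"tcp",s["eef_pos"].round(4),"F",s["contact_force"].round(1),"op",round(s["opening"],4))
E
python3 - <<'E'
from h import *
go(.489,-.434,.2,np.deg2rad(-55)); st()
look("w_amber",dict(amber=(.489,-.434),blue=(.398,-.285)))
c=cam("top");im=optics.grab_frame("top");save("top1",im)
print(fit(im,c,*GEO["blue"],(.398,-.285)),fit(im,c,*GEO["amber"],(.489,-.434)))
E
```

```text
t 1.05 tcp [ 0.4879 -0.4345  0.1998] F [-0.4 -0.9  0.6] op 0.0854
w_amber amber [ 0.4871 -0.4379] 0.831
w_amber blue [ 0.3884 -0.2841] 0.904
(array([ 0.39358663, -0.27719311]), np.float64(0.5103864734299517)) (None, 0)
```

View pics/w_amber.png

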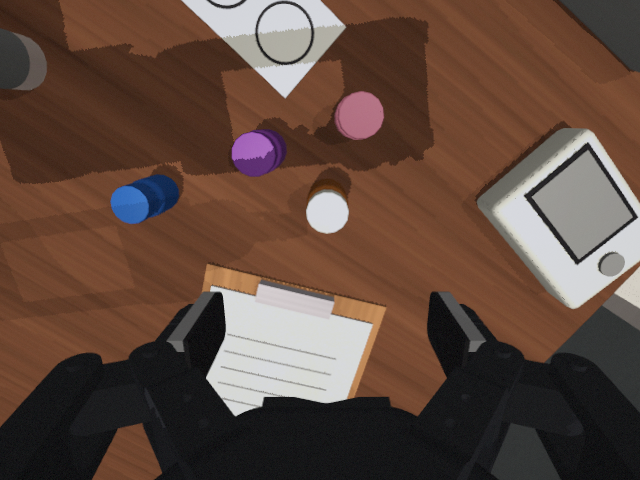

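The picture shows amber's white cap at (327,212), with purple at (257,153), pink at (359,115) and blue at (143,200). It matches the plan and the grasp is clear. Next I'll check the row card from close by, then pick amber.

```bash
cat >> h.py <<'E'
def pick(x,y,ztcp,yaw,pre,force,zup=.22):
    go(x,y,zup,yaw); env.grip(pre)
    env.movel([x,y,ztcp+.09],feed=.3); env.movel([x,y,ztcp],feed=.12); env.grip(0.0,grasp_force=force); st()
    env.movel([x,y,zup],feed=.2); st()
def place(x,y,ztcp,yaw,rel,zup=.22):
    s=monitor.state(); p=[float(x),float(y),zup]; env.movel(p,ori(p,yaw),feed=.25)
    env.movel([x,y,ztcp+.02],feed=.2); env.movel([x,y,ztcp],feed=.04); st()
    env.grip(rel); env.hold(.2); env.movel([x,y,ztcp+.1],feed=.15); env.movel([x,y,zup],feed=.3); st()
E
python3 - <<'E'
from h import *
c=cam("wrist"); print("cap",p2w(c,[(327,212)],.078).round(4), "circle R",p2w(c,[(285,32)],.003).round(4))
go(.53,-.23,.24,-.14); r=look("w_row",dict(row=(.605,-.233,-.14)))["row"]; st()
E
```

```text
cap [[ 0.4868 -0.436   0.078 ]] circle R [[ 0.5968 -0.3093  0.003 ]]
w_row row [ 0.6061 -0.2339 -0.1364] 0.97
t 2.06 tcp [ 0.5297 -0.2317  0.2398] F [-0.1 -0.2  0.1] op 0.0855
```

View pics/w_row.png

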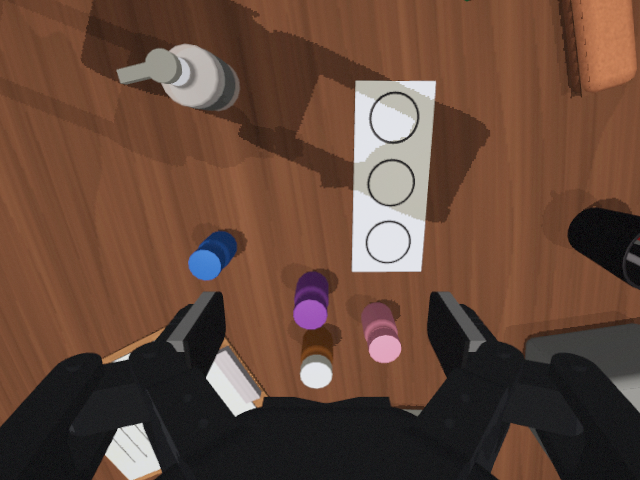

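The circles show at (394,118), (391,183) and (388,242), and the card fit agrees with the top view within 1 mm. Picking and placing amber.

Run:
```python
from h import *
c=cam("wrist"); print("circ",p2w(c,[(394,118),(391,183),(388,242)],.003).round(4).tolist())
R=(.606,-.2335,-.138); L=[R[0]-np.sin(R[2])*.075,R[1]+np.cos(R[2])*.075]
pick(.487,-.4365,.020,np.deg2rad(-55),.065,30)
place(*L,.0235,R[2],.06)
c=cam("wrist");save("w_a2",optics.grab_frame("wrist"))
```

```text
circ [[0.6169, -0.1605, 0.003], [0.6065, -0.2345, 0.003], [0.596, -0.3085, 0.003]]
t 5.03 tcp [ 0.4876 -0.4371  0.0211] F [-0.3  0.6  7.4] op 0.0374
t 6.18 tcp [ 0.4863 -0.4357  0.2186] F [-0.   0.2 -0.9] op 0.0369
t 9.24 tcp [ 0.6157 -0.1591  0.0239] F [-3.   0.7  6.6] op 0.0374
t 11.08 tcp [ 0.6164 -0.1592  0.22  ] F [-1.2  0.8  0.3] op 0.0601
```

View pics/w_a2.png

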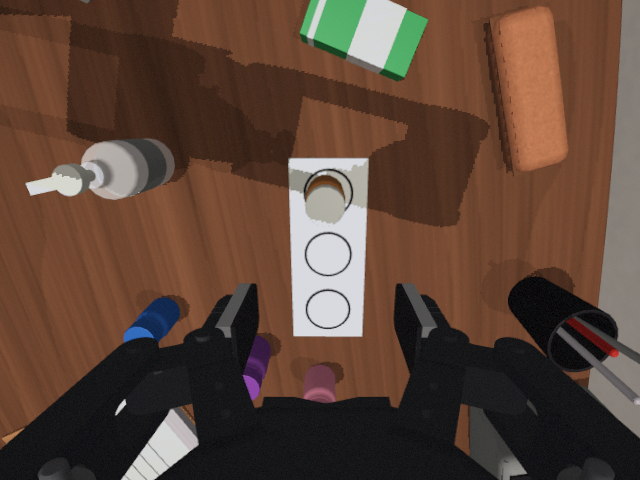

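```bash
cat >> h.py <<'E'
def overlay(name,imgname,c,discs,roi,boxes=()):
    im=cv2.imread(f"pics/{imgname}.png"); x,y,w,h=roi; S=min(800/w,600/h)
    b=cv2.resize(im[y:y+h,x:x+w],None,fx=S,fy=S,interpolation=cv2.INTER_CUBIC)
    f=lambda P:np.int32(((w2p(c,P)-[x,y])*S+S/2)*16)
    for (px,py,d,z) in discs: cv2.polylines(b,[f(cyl(d,z,z)((px,py))[::2])],True,(255,0,255),1,cv2.LINE_AA,4)
    for (p,L,W,z) in boxes: cv2.polylines(b,[f(box(L,W,z,z)(p)[[0,2,6,4]])],True,(255,0,255),1,cv2.LINE_AA,4)
    cv2.imwrite(f"pics/{name}.png",b)
E
python3 - <<'E'
from h import *
c=cam("wrist"); R=(.606,-.2335,-.138); L=[R[0]-np.sin(R[2])*.075,R[1]+np.cos(R[2])*.075]
overlay("o1","w_a2",c,[(*L,.058,.003),(*L,.042,.003),(*L,.036,.081)],(280,150,100,75))
E
```

```text
(no output)
```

View pics/o1.png

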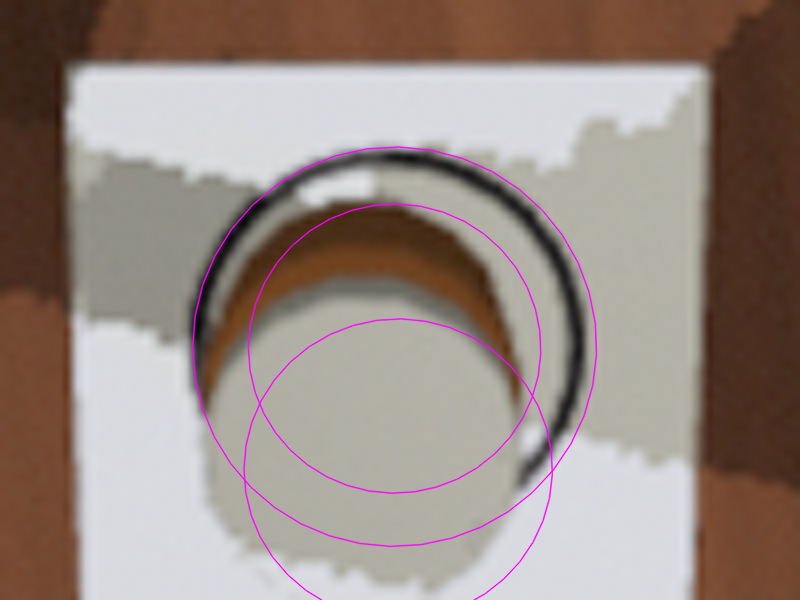

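Run:
```python
from h import *
s=monitor.state(); q=s["orientation"]; st(); print(Ro.from_quat([*q[1:],q[0]]).as_matrix().round(4), (quat(-.138)).round(4), q.round(4))
c=cam("wrist"); print(p2w(c,[(280+362/8,150+400/8),(280+389/8,150+350/8)],.003))
go(.39,-.284,.22,-.138)
c=cam("wrist");save("w_b",optics.grab_frame("wrist")); look("w_b",dict(blue=(.389,-.284)))
x=optics.grab_frame("side");save("side2",x);save("top2",optics.grab_frame("top"))
L=(.6163,-.1592)
import cv2
overlay("oA","side2",cam("side"),[(*L,.058,.003),(*L,.042,.003),(*L,.042,.05)],(300,140,107,80))
overlay("oB","top2",cam("top"),[(*L,.058,.003),(*L,.042,.003),(*L,.036,.081)],(345,175,107,80))
a,b=[cv2.resize(cv2.imread(f"pics/{k}.png"),(400,300)) for k in("oA","oB")]
cv2.imwrite("pics/oAB.png",np.hstack([cv2.imread("pics/oA.png")[:, :400],cv2.imread("pics/oB.png")[:, :400]]))
```

```text
t 11.13 tcp [ 0.6154 -0.1589  0.2187] F [-0.4  0.2 -0.9] op 0.0599
[[ 1.376e-01  9.905e-01 -2.300e-03]
 [ 9.905e-01 -1.376e-01  9.000e-04]
 [ 5.000e-04 -2.400e-03 -1.000e+00]] [0.     0.7542 0.6567 0.    ] [-1.100e-03  7.542e-01  6.567e-01 -6.000e-04]
[[ 0.61122495 -0.16643919  0.003     ]
 [ 0.61607616 -0.15973786  0.003     ]]
w_b blue [ 0.3867 -0.2806] 0.89
```

View pics/oAB.png

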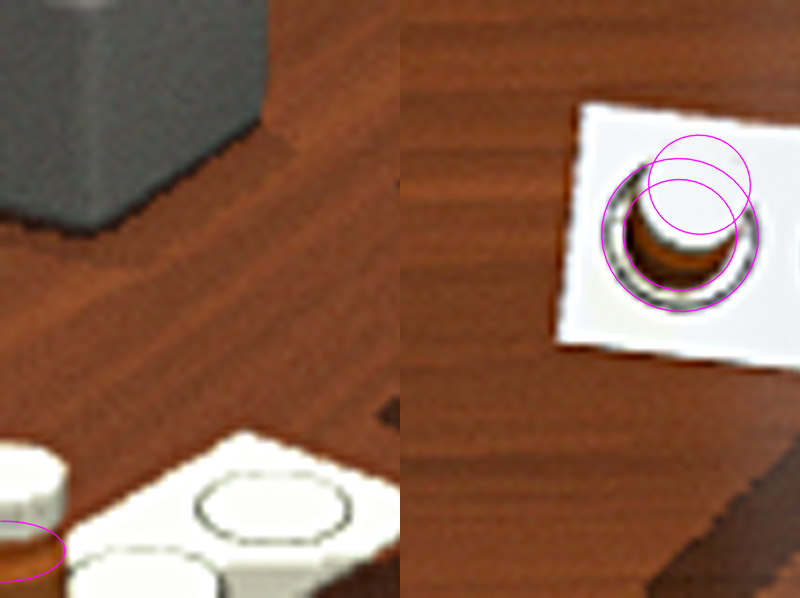

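Run:
```python
from h import *
L=(.6163,-.1592)
c=cam("side"); u=w2p(c,[[*L,.04]])[0].astype(int); D=[(*L,.058,.003),(*L,.042,.003),(*L,.042,.05),(*L,.036,.081)]
overlay("oA","side2",c,D,(u[0]-27,u[1]-40,54,80))
c=cam("top"); u=w2p(c,[[*L,.03]])[0].astype(int)
overlay("oB","top2",c,[(*L,.058,.003),(*L,.042,.003),(*L,.042,.05)],(u[0]-27,u[1]-40,54,80))
cv2.imwrite("pics/oAB2.png",np.hstack([cv2.imread(f"pics/{k}.png")[:600,:400] for k in("oA","oB")]))
```

```text
(no output)
```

View pics/oAB2.png

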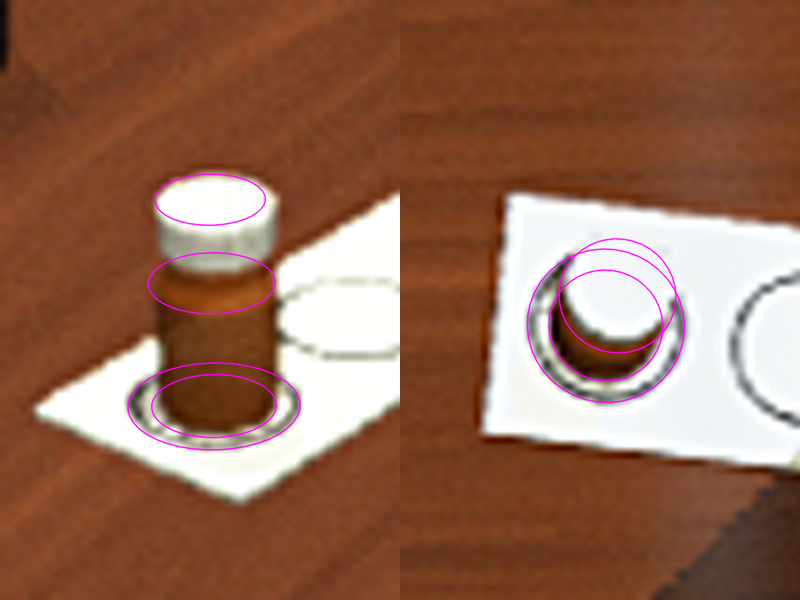

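The top and side crops agree: amber stands upright and centred, within about 1.5 mm of the circle. Next is blue.

Run:
```python
from h import *
for n in("side","top"):
    r=fit(cv2.imread(f"pics/{n}2.png")[:,:,::-1].copy(),cam(n),*GEO["blue"],(.388,-.283)); print(n,r)
B=np.array([.3875,-.2825])
go(*B,.16,-.138); b=look("w_b2",dict(blue=B))["blue"]
```

```text
side (array([ 0.38615516, -0.2843116 ]), np.float64(0.9355536852230372))
top (array([ 0.38453846, -0.28362109]), np.float64(0.7243790692066554))
w_b2 blue [ 0.3869 -0.2803] 0.887
```

View pics/w_b2.png

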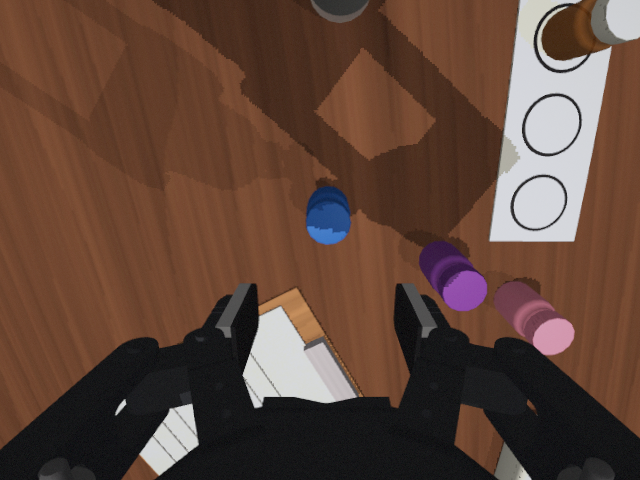

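Blue is between the jaws at (328,215) and nothing is nearby.

Run:
```python
from h import *
R=(.606,-.2338,-.138); rc=[R[0]+np.sin(R[2])*.075,R[1]-np.cos(R[2])*.075]
pick(.3868,-.2828,.018,R[2],.065,30)
place(*rc,.0215,R[2],.06)
W=(.3564,.278)
go(W[0],W[1],.22,np.deg2rad(37)); w=look("w_w",dict(white=W))
for n in("top","side"):
    im=optics.grab_frame(n);save(n+"3",im)
    print(n,fit(im,cam(n),*GEO["blue"],[rc[0],rc[1]]),rc, fit(im,cam(n),*GEO["white"],W,rad=15))
```

```text
t 15.12 tcp [ 0.3874 -0.2834  0.0189] F [-0.7  0.5  5.4] op 0.0352
t 16.27 tcp [ 0.386  -0.2821  0.2189] F [ 0.5  0.9 -0.9] op 0.0353
t 18.96 tcp [ 0.5956 -0.3081  0.0219] F [-1.   0.   6.3] op 0.0352
t 20.81 tcp [ 0.5957 -0.3081  0.2201] F [ 0.1  0.6 -0.3] op 0.0596
w_w white [0.3471 0.2929] 0.437
top (array([ 0.59529078, -0.307698  ]), np.float64(0.8465126610395379)) [np.float64(0.5956828196335527), np.float64(-0.3080869826368402)] (array([0.36134036, 0.27028457]), np.float64(0.4610518705946141))
side (array([ 0.59884436, -0.32063763]), np.float64(0.7528413177960006)) [np.float64(0.5956828196335527), np.float64(-0.3080869826368402)] (None, 0)
```

View pics/w_w.png

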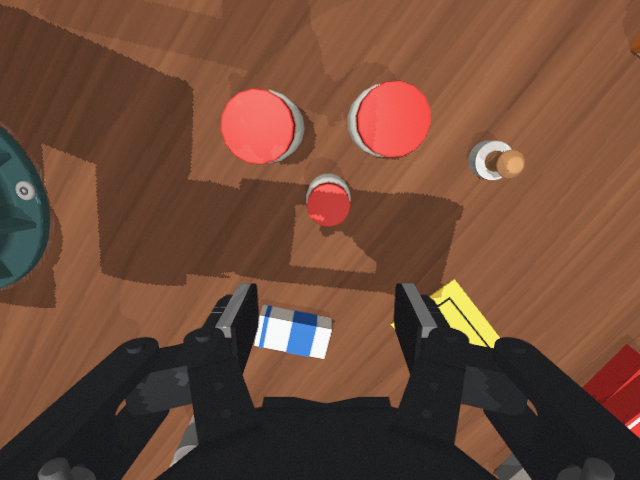

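The small red cap's centre is at (328,206), between the jaws. The two large ones are at (259,126) and (395,119), both outside the jaw path.

Run:
```python
from h import *
c=cam("wrist"); p=p2w(c,[(328,206)],.066)[0]; print(p)
# vertical-extent check: model silhouette rows for p
for y in (p[:2],(.3564,.278)):
    u=w2p(c,cyl(.048,0,.05)(y)); v=w2p(c,cyl(.042,.05,.066)(y)); print(u.min(0),u.max(0),v.min(0),v.max(0))
```

```text
[0.35718301 0.27769835 0.066     ]
[304.46466818 172.91355509] [351.32451187 225.17466004] [306.56953286 182.15573606] [349.41512258 226.60910211]
[304.01814889 172.28799202] [350.90469194 224.51764881] [306.1041153  181.45095916] [348.97529362 225.92231715]
```

Run:
```python
from h import *
R=(.606,-.2338,-.138)
pick(.3571,.2779,.018,np.deg2rad(37),.07,30)
place(R[0],R[1],.0215,R[2],.066)
go(.48,.0,.3,-.138); env.grip(.085)
for n in("top","side"): save(n+"4",optics.grab_frame(n))
C=[(.606,-.2338),(.6163,-.1595),(.5957,-.3081)]
ims=[]
for n,h in(("side",[.05,.05,.05]),("top",[.05,.05,.05])):
    c=cam(n); D=[]
    for p,d in zip(C,(.048,.042,.040)): D+=[(*p,.058,.003),(*p,d,.003),(*p,d,.05 if d<.045 else .04)]
    u=w2p(c,[[*C[0],.03]])[0].astype(int); overlay("t"+n,n+"4",c,D,(u[0]-60,u[1]-45,120,67 if n=="top" else 80))
    ims.append(cv2.resize(cv2.imread(f"pics/t{n}.png"),(534,int(534*(67/120 if n=="top" else 80/120)))))
cv2.imwrite("pics/row4.png",np.vstack(ims)[:600])
```

```text
t 25.52 tcp [0.3579 0.2783 0.0189] F [-0.3 -0.3  6.3] op 0.0415
t 26.68 tcp [0.3562 0.2774 0.219 ] F [ 0.4 -1.  -1.3] op 0.0414
t 30.8 tcp [ 0.606  -0.2339  0.0219] F [-1.3  0.7  4.7] op 0.0416
t 32.65 tcp [ 0.6061 -0.2338  0.2201] F [-0.2 -0.3 -0.9] op 0.0664
```

View pics/row4.png

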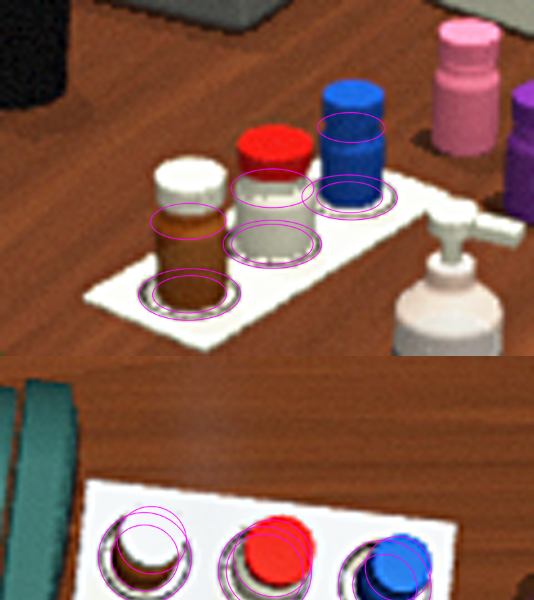

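All three bottles stand upright, within about 1.5 mm of their circles. Next are the cartons, starting with a close look at the yellow card and the green carton.

Run:
```python
from h import *
h=np.pi/2
go(.609,.222,.24,-.235+h); look("w_y",dict(yel=(.609,.222,-.235),wcart=(.4276,.112,.425)))
go(.6727,.001,.2,-.498+h); look("w_g",dict(green=(.6727,.001,-.498))); st()
for n in("top","side"):
    im=cv2.imread(f"pics/{n}4.png")[:,:,::-1].copy()
    for k,p in(("yel",(.609,.222,-.235)),("wcart",(.4276,.112,.425)),("green",(.6727,.001,-.498))):
        r,q=fit(im,cam(n),*GEO[k],p); print(n,k,None if r is None else r.round(4),round(q,3))
a,b=cv2.imread("pics/w_y.png"),cv2.imread("pics/w_g.png"); cv2.imwrite("pics/wyg.png",cv2.resize(np.hstack([a,b]),(800,300),interpolation=cv2.INTER_AREA))
```

```text
w_y yel [0.7125 0.2134 0.1341] 0.203
w_y wcart [0.426  0.1109 0.4092] 0.922
w_g green [ 6.727e-01  4.000e-04 -5.061e-01] 0.961
t 36.21 tcp [0.6726 0.0025 0.2007] F [-0.2 -0.3 -0.4] op 0.0852
top yel [ 0.6102  0.2214 -0.2192] 0.936
top wcart [0.4075 0.1001 0.4055] 0.338
top green None 0
side yel [ 0.6077  0.2217 -0.2245] 0.96
side wcart [0.4278 0.1118 0.4405] 0.963
side green [ 0.6715  0.0011 -0.4925] 0.958
```

View pics/wyg.png

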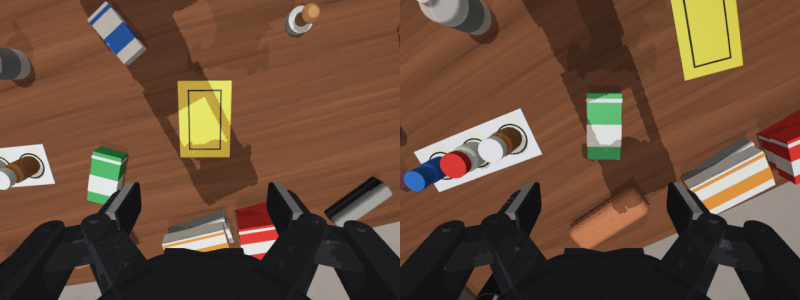

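```bash
sed -i 's/(h>24)&(h<36)&(s>150)&(v>150)/(h>22)\&(h<36)\&(s>130)\&(v>110)/' h.py
python3 - <<'E'
from h import *
h=np.pi/2
go(.59,.222,.24,-.223+h); env.hold(.3); r=look("w_y2",dict(yel=(.609,.222,-.223)))["yel"]
print(np.round(w2p(cam("wrist"),box(.15,.1,.003,.003)(r))))
Y=np.array([.6088,.2219,-.223])
if r is not None and np.hypot(*(r-Y)[:2])<.004 and abs(r[2]-Y[2])<.03: Y=(Y+r)/2
print("Y",Y); np.save("Y.npy",Y)
pick(.6724,.0008,.006,-.500+h,.08,35)
place(Y[0],Y[1],.0095,Y[2]+h,.072)
env.hold(.3); look("w_gp",dict(green=Y)); np.save("c.npy",np.r_[[monitor.state()["eef_pos"]]])
c=cam("wrist"); g=fit(cv2.imread("pics/w_gp.png")[:,:,::-1].copy(),c,"green+white",box(.11,.056,.003,.037),Y); print(g)
overlay("ogp","w_gp",c,[],(200,80,260,195),[(Y,.118,.064,.003),(Y,.11,.056,.037)])
E
```

```text
w_y2 yel [ 0.61    0.2214 -0.2296] 0.98
[[288. 144.]
 [288. 144.]
 [374. 145.]
 [374. 145.]
 [291. 264.]
 [291. 264.]
 [369. 265.]
 [369. 265.]]
Y [ 0.609411    0.22165832 -0.22629995]
t 40.88 tcp [0.6724 0.0008 0.0059] F [ 0.5 -0.4 -0.2] op 0.0
t 42.09 tcp [0.6714 0.0009 0.2186] F [-0.4  0.2 -0.5] op 0.0
t 44.91 tcp [0.6093 0.2217 0.0092] F [-0.5  0.1 -0.7] op -0.0
t 47.12 tcp [0.6093 0.2216 0.2199] F [ 0.2  0.7 -0. ] op 0.0718
w_gp green None 0
(None, 0)
```

View pics/ogp.png

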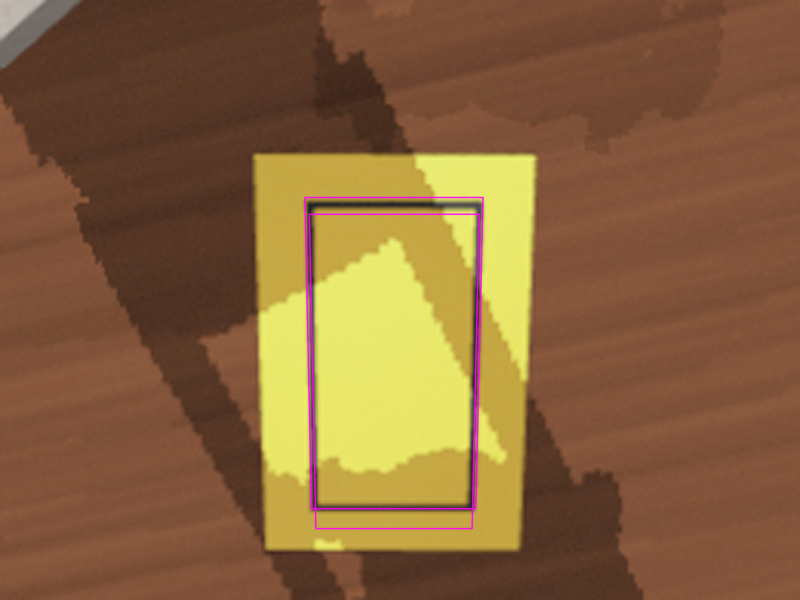

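The printed rectangle fits, but the opening read 0, so the green carton was never gripped. I'll check numerically where it is now.

Run:
```python
from h import *
h=np.pi/2
for n in("top","side"):
    im=optics.grab_frame(n); save(n+"5",im); r,q=fit(im,cam(n),*GEO["green"],(.6724,.0008,-.5)); print(n,r,q)
go(.6724,.0008,.2,-.5+h); env.hold(.3); look("w_g2",dict(green=(.6724,.0008,-.5))); st()
im=cv2.imread("pics/w_g2.png")[:,:,::-1].copy(); m=msk(im,"green"); n,l,s,c=cv2.connectedComponentsWithStats(m); print([(s[i].tolist()) for i in range(1,n) if s[i,4]>50])
s=monitor.state(); print(s["orientation"], s["joint_pos"].round(3))
for op in(.085,.08,.07): env.grip(op); st()
```

```text
top [ 0.67277394  0.00133417 -0.50124458] 0.9579968741859859
side [ 6.72130268e-01  3.87982342e-04 -5.03764810e-01] 0.9543878656554713
w_g2 green [ 6.726e-01  6.000e-04 -5.062e-01] 0.959
t 48.84 tcp [0.6724 0.0019 0.2002] F [ 1.5 -0.9 -0.1] op 0.0721
[[299, 148, 56, 10, 465], [299, 165, 56, 34, 1859], [300, 236, 53, 19, 985]]
[9.99080624e-05 2.46641353e-01 9.69106822e-01 4.14905964e-05] [-0.1    0.457  1.332  0.     1.352 -1.172]
t 49.13 tcp [0.6724 0.0009 0.2   ] F [-0.4  0.4 -0.2] op 0.0852
t 49.36 tcp [0.6724 0.0007 0.2   ] F [-0.5  0.6  1.1] op 0.0799
t 49.62 tcp [0.6724 0.0007 0.2   ] F [ 0.6  0.9 -0.1] op 0.0699
```

The carton hasn't moved at all. I'll repeat the descent, closing stepwise and taking a picture between the jaws.

Run:
```python
from h import *
env.grip(.08); env.movel([.6724,.0008,.1],feed=.3); env.movel([.6724,.0008,.006],feed=.12); st()
a=optics.grab_frame("wrist")
for o in(.06,.052,.045): env.grip(o,grasp_force=35); st()
b=optics.grab_frame("wrist"); s=optics.grab_frame("side")
r=lambda im:cv2.resize(im,(400,300),interpolation=cv2.INTER_AREA)
u=w2p(cam("side"),[[.6724,.0008,.05]])[0].astype(int)
cr=lambda im:cv2.resize(im[u[1]-60:u[1]+60,u[0]-80:u[0]+80],(800,300*2))[::2,::1]
z=cv2.resize(s[max(0,u[1]-60):u[1]+60,u[0]-80:u[0]+80],(400,300)); save("low",np.vstack([np.hstack([r(a),r(b)]),np.hstack([z,r(s)])]))
```

```text
t 51.31 tcp [0.6734 0.0007 0.007 ] F [ 0.2  0.1 -0.4] op 0.08
t 51.69 tcp [0.6726 0.0008 0.0064] F [-0.5  0.2  0.7] op 0.0603
t 51.94 tcp [0.6724 0.0008 0.006 ] F [ 0.4  0.1 -0.6] op 0.052
t 52.18 tcp [0.6723 0.0008 0.0059] F [ 0.6 -0.   0.8] op 0.0447
```

View pics/low.png

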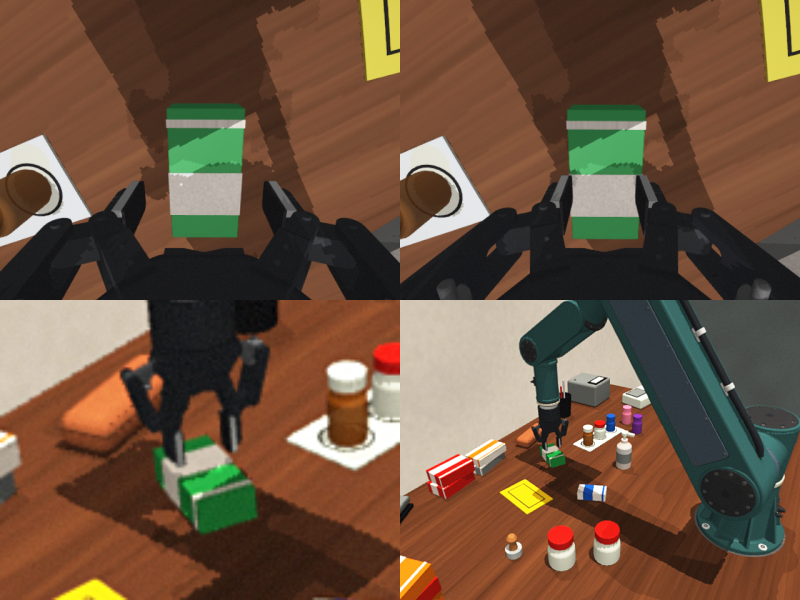

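The picture shows both fingertips standing above the carton's top, closed to 45 mm over a 56 mm carton, although the TCP reads z = 0.006. So the tips really end more than 28 mm short of the reported TCP. It also fits the bottle openings, which were neck-sized. I'll find the true tip height by gently touching a bare patch of desk.

Run:
```python
from h import *
h=np.pi/2
env.movel([.6724,.0008,.1],feed=.3); x,y=.53,.03
go(x,y,.08,1.07); env.grip(.066); env.movel([x,y,.004],feed=.15); env.hold(.2); f0=monitor.state()["contact_force"][2]; z=.004
while z>-.05:
    z-=.003; env.movel([x,y,z],feed=.06); s=monitor.state(); f=s["contact_force"][2]-f0
    if abs(f)>4: env.hold(.1); s=monitor.state(); f=s["contact_force"][2]-f0
    if abs(f)>4: break
print(z,f); st(); env.movel([x,y,.1],feed=.25); st()
```

```text
-0.04700000000000001 19.763221072581725
t 58.94 tcp [ 0.5304  0.03   -0.0452] F [-4.8  0.6 20.4] op 0.0662
t 59.68 tcp [0.5292 0.03   0.0991] F [-0.1  0.3 -0.2] op 0.0659
```

Contact came at TCP z = -0.045 with a 66 mm opening. The real tips end about 45 mm short of the reported TCP there, and about 42 mm short at 56 mm. I'm shifting the pick heights to match.

Run:
```python
from h import *
h=np.pi/2; Y=np.load("Y.npy")
pick(.6726,.0008,-.034,-.503+h,.072,35,zup=.16)
s=monitor.state()
if s["opening"]<.04: raise SystemExit("missed")
place(Y[0],Y[1],-.0305,Y[2]+h,.07,zup=.16)
go(Y[0]-.03,Y[1],.2,Y[2]+h); env.hold(.3); G=box(.11,.056,.003,.037)
c=cam("wrist"); im=optics.grab_frame("wrist"); save("w_gp2",im); print("w",fit(im,c,"green+white",G,Y))
print("card",fit(im,c,*GEO["yel"],Y))
go(.427,.1115,.16,.42+h)
for n in("top","side"):
    im=optics.grab_frame(n); save(n+"6",im); print(n,fit(im,cam(n),"green+white",G,Y),"card",fit(im,cam(n),*GEO["yel"],Y))
look("w_wc",dict(wcart=(.427,.1115,.42))); st()
```

```text
t 62.27 tcp [ 0.6737  0.0007 -0.0327] F [0.  0.1 5.7] op 0.055
t 63.39 tcp [0.6714 0.0009 0.1585] F [-0.8 -0.2 -1.8] op 0.0553
t 66.11 tcp [ 0.6091  0.2217 -0.0299] F [-2.5 -1.2  9.2] op 0.0551
t 67.87 tcp [0.6096 0.2217 0.1602] F [ 0.4 -1.6 -0.1] op 0.07
w (array([ 0.60799254,  0.2212502 , -0.22447216]), np.float64(0.9596027171675586))
card (array([ 0.60984256,  0.22161056, -0.23435715]), np.float64(0.981610522191276))
top (array([ 0.62777705,  0.21763753, -0.24064845]), np.float64(0.7291952222439788)) card (array([ 0.61256694,  0.22354329, -0.23088249]), np.float64(0.8089049188483304))
side (array([ 0.60695295,  0.22047735, -0.22268007]), np.float64(0.9655612244897959)) card (array([ 0.60690806,  0.22508632, -0.22442003]), np.float64(0.779637950956477))
w_wc wcart [0.4274 0.1117 0.419 ] 0.968
t 69.47 tcp [0.4293 0.1121 0.1606] F [-0.5 -0.3  0.1] op 0.0702
```

Green sits within about 1.5 mm and 0.01 rad of the rectangle. White carton next.

Run:
```python
from h import *
h=np.pi/2; T=(.6087,.2214,-.226)
pick(.4274,.1117,-.033,.42+h,.06,30,zup=.16)
if monitor.state()["opening"]<.03: raise SystemExit("missed")
place(T[0],T[1],.005,T[2]+h,.058,zup=.18)
go(T[0]-.03,T[1],.2,T[2]+h); env.hold(.3)
c=cam("wrist"); im=optics.grab_frame("wrist"); save("w_fin",im)
print("white",fit(im,c,"white+blue",box(.09,.044,.037,.065),T),"green",fit(im,c,"green",box(.11,.056,.003,.037),T),"card",fit(im,c,*GEO["yel"],T))
go(.45,.0,.3,1.3)
im=optics.grab_frame("side"); save("side7",im); save("top7",optics.grab_frame("top")); c=cam("side")
print("side white",fit(im,c,"white+blue",box(.09,.044,.037,.065),T),"card",fit(im,c,*GEO["yel"],T))
for k in("green",): print(fit(im,c,"green",box(.11,.056,.003,.037),T))
st()
```

```text
t 71.67 tcp [ 0.4283  0.1118 -0.0321] F [0.1 0.6 6.1] op 0.0432
t 72.78 tcp [0.4264 0.1116 0.1592] F [ 0.4 -0.2 -0.9] op 0.0434
t 75.36 tcp [0.6083 0.2213 0.0049] F [-1.1 -0.8  2.8] op 0.0434
t 77.07 tcp [0.6091 0.2215 0.1804] F [-0.5  0.5 -0.1] op 0.058
white (array([ 0.60529578,  0.22039526, -0.21672857]), np.float64(0.8279276676873303)) green (array([ 0.61753242,  0.16434287, -0.19568192]), np.float64(0.03706993545330728)) card (array([ 0.61001759,  0.2214636 , -0.22860175]), np.float64(0.9835203403350172))
side white (array([ 0.59755274,  0.22703583, -0.15233028]), np.float64(0.6760487822323952)) card (array([ 0.60698033,  0.22469497, -0.22855386]), np.float64(0.8138809264097816))
(array([ 0.59716054,  0.21779515, -0.50849086]), np.float64(0.4843933348979113))
t 78.85 tcp [0.4506 0.0008 0.2994] F [ 0.4  0.2 -0.6] op 0.0583
```

Run:
```python
from h import *
import h as H
T=(.6087,.2214,-.226); P=[T[0]-.02,T[1],.17]
go(*P,T[2]+np.pi/2); env.hold(.4); c=cam("wrist"); im=optics.grab_frame("wrist"); save("w_fin2",im)
u=np.round(w2p(c,[[T[0],T[1],.065]])[0]).astype(int)
m0=H.msk
for k in(9,13,17):
    H.msk=lambda i,kind:cv2.morphologyEx(cv2.morphologyEx(m0(i,kind),cv2.MORPH_CLOSE,np.ones((5,5))),cv2.MORPH_OPEN,np.ones((k,k)))
    print(k,fit(im,c,"white+blue",box(.09,.044,.055,.065),T),fit(im,c,"white+blue",box(.09,.044,.037,.065),T))
H.msk=m0
U=lambda p:np.r_[box(.11,.056,.003,.037)((.608,.2213,-.2245)),box(.09,.044,.037,.065)(p)]
print("union",fit(im,c,"white+blue+green",U,T))
Gf=lambda p:np.r_[box(.11,.056,.003,.037)(p),box(.09,.044,.037,.065)(p)]
print("both",fit(im,c,"white+blue+green",Gf,T))
h_,w_=60,60
s=[''.join({1:'W',2:'B',4:'G',8:'y'}.get(int(v),'.') for v in row[::3]) for row in (m0(im,"white")+2*m0(im,"blue")+4*m0(im,"green")+8*m0(im,"yellow"))[u[1]-100:u[1]+100:5,u[0]-100:u[0]+100]]
print(u);print('\n'.join(s)); st()
```

```text
9 (array([ 0.60294355,  0.22178876, -0.22440176]), np.float64(0.8546502791484705)) (array([ 0.60572359,  0.2208725 , -0.22552575]), np.float64(0.8745440544702926))
13 (array([ 0.60311918,  0.22169767, -0.22592898]), np.float64(0.8607416631791689)) (array([ 0.60551918,  0.22098607, -0.22680974]), np.float64(0.8812505741494933))
17 (array([ 0.60293839,  0.2216867 , -0.22871024]), np.float64(0.8640326166012764)) (array([ 0.60550064,  0.22094034, -0.2241668 ]), np.float64(0.8844384802138928))
union (array([ 0.60540783,  0.22081015, -0.11176816]), np.float64(0.9789862876622881))
both (array([ 0.60742162,  0.22132989, -0.2277246 ]), np.float64(0.9620989525559498))
[333 241]
...................................................................
...................................................................
.................yyyyyyyyyyyyyyyyyyyyyyyyyyyyyyyyyy................
.................yyyyyyyyyyyyyyyyyyyyyyyyyyyyyyyyyy................
.................yyyyyyyyy.y.yy.yyy.yy.yyyyyyyyyyyy................
.................yyyyyyy.......yy.....y..yyyyyyyyyy................
...............
[... 1660 characters left out ...]
........................
...................................................................
...................................................................
...................................................................
...................................................................
...................................................................
...................................................................
...................................................................
W.............................................................WW...
...................................................................
t 80.42 tcp [0.5888 0.221  0.1704] F [-0.   0.7 -0.6] op 0.0578
```

The colour map shows the white carton square and centred on the green one, on the yellow card. The joint fit is (0.607, 0.221, -0.228) against a target of (0.609, 0.2215, -0.226). I'll do a quick unchanged check on the bystanders and bottles, then hand in.

Run:
```python
from h import *
env.movel([.589,.221,.26],feed=.2); env.hold(.3)
s=optics.grab_frame("side"); o=cv2.imread("pics/side4.png")[:,:,::-1]; c=cam("side")
for n,p in(("stamp",(.476,.417,.03)),("sanit",(.427,-.1,.07)),("amber",(.616,-.1595,.04)),("white",(.606,-.234,.035)),("blue",(.596,-.308,.035))):
    x,y=np.round(w2p(c,[p])[0]).astype(int); sl=np.s_[y-25:y+25,x-15:x+15]
    print(n,cv2.phaseCorrelate(*[np.float32(cv2.cvtColor(np.ascontiguousarray(i[sl]),cv2.COLOR_RGB2GRAY)) for i in(o,s)]))
st(); env.job_done()
```

```text
stamp ((-0.08897394381928869, 0.048786626516847065), 0.9808049945831299)
sanit ((0.016223934372545656, 0.01853296981733621), 0.9924963556925456)
amber ((-0.03237117853289995, 0.04128424330614777), 1.000042534192403)
white ((-0.028658303751059933, -0.02747607289281717), 0.9906423954963685)
blue ((0.0024747724360718593, 0.016926672979970192), 0.9770728527704875)
t 81.38 tcp [0.5885 0.2209 0.2589] F [-0.5  0.2 -0.3] op 0.058
the job is handed in; nothing more can be done
```

I handed the job in at about 81 s. All three bottles stand on the white card: amber left, white in the middle, blue right. The green carton lies on the yellow card's rectangle, with the white carton on top of it.

**Last checks**
- **Bottles:** all upright and about 1–1.5 mm from their circle centres in the top and side pictures. One early wrist picture showed amber about 4 mm off, but the other two cameras disagreed, so I left it.
- **Green carton:** about 2 mm from the rectangle's centre and 0.01 rad off its line in the wrist picture.
- **White carton:** square on the green one, about 2 mm off centre. Fitting it alone gave poor matches because the green carton's white stripes blend in with it. I relied on the joint fit and a colour map, since I had no picture views left.
- **Bystanders:** after the bottles were placed, the stamp, sanitiser and bottles moved less than 0.1 pixel in the side view. I didn't check the stamp and sanitiser numerically from the start.

**What went wrong on the way**
- The first grasp of the green carton closed on nothing; the carton did not move. The real fingertips end about 45 mm short of the reported tool point at that opening, so they were above the carton. I found the true height with a light touch on the desk (about 20 N) and corrected it before regrasping.
- The bottles had been picked before that correction, so they were held near the neck. They still placed cleanly.

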